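# Set the spindle's flat to the pointer and hold the collar down on it

## Robot

A 7-joint arm with a two-finger parallel gripper is mounted at the origin on the work surface. World frame = base frame: x ahead of the robot, y to its left, z up, the work surface at z = 0. Lengths are in mm, angles in rad, forces in N, time in s.
With the tool pointing down it reaches from about 400 to 875 mm from the base axis. Payload 4.4 kg.
Tool frame: the origin (TCP) lies at the very end of the fingers, on their centre line; the grasp point (between the pads) lies ctrl.grip_depth behind it (ctrl.grip_depth is the distance from the TCP to the grasp point, in mm); y points along the fingers, x is the direction in which the jaws open and shut, and the axes are right-handed (so a half turn about y gives the same grasp; the last joint's range is limited). The gripper opens to 85 mm and grips with 20 to 120 N. Pads are 22 mm wide; open, the fingers measure 114 mm over their backs; the gripper's body (76 mm by 85 mm) begins 54 mm behind the grasp point. The pads swing forward as they close: fully open they stand 13 mm farther back than shut.
Start: joints at [-1.381, 0.628, 0.038, 1.517, -0.027, 0.996, -0.02], TCP at [164.438, 628.87, 231.313] pointing down, gripper open.
Joint ranges: [-3.06, 3.06], [-0.37, 2.12], [-1.25, 1.32], [0.18, 2.47], [-1.1, 4.24], [0.23, 1.98], [-2.94, 2.94]. Speed limits (rad/s): [2.57, 2.57, 3.14, 3.14, 3.14, 3.14, 3.14].

## Interface

Orientations are given as [roll, pitch, yaw] about the fixed x, y, z axes, in that order (R = Rz(yaw) Ry(pitch) Rx(roll)).
In Python, from cell import ctrl gives the robot as it stands.
- The arm moves only by the tool apply_moves, never from a script. Its argument "motion" is a list of rows, each a list of 5 numbers: the shift along the tool's x, y, z in cm, then the turn about the tool's y in rad, then the finger opening in cm, from 0 to 8.54. In form: [[tx, ty, tz, roll, hand], ...]. A call has 1 to 20 rows; each row is the pose to reach, as a shift and turn from the pose commanded when the call began, along the tool's axes at that moment; what a row does not reach only later rows make up. A row lasts 1/8 s, in which the tool goes at most 62.5 mm and 10.7 degrees, less where a joint would pass 70% of its speed; a pose out of reach is approached as far as the arm can. A call with a gripper value outside its range is refused whole. The fingers move at their own pace and stop on an object; the grip force is fixed at half the most. Time passes only in rows, so rows that repeat a pose let the fingers close. It gives the time, the measured TCP pose, the force and the opening at its end, in the units of the state.
- ctrl.read_state(): the state, without advancing time (a new reading comes with each control period).
- ctrl.get_image(name): name is "scene" or "top"; returns a dict with "image" (384x512x3 uint8, red, green, blue), "vfov" (degrees; the focal length in pixels is half the picture's height over the tangent of half this angle, whatever the lens; pixels are square), "cx", "cy" (the principal point, pixels), "extrinsics" (4x4, takes a point from world to camera coordinates). Camera axes: x right, y up, looking along -z (the intrinsics and any distortion apply to the point x, -y, -z); pixel columns grow to the right and rows downward; lengths in mm; the calibration is good to about 2 mm. A picture is of the moment at which its call begins. There is no depth.
- ctrl.finish_job(): hands the job in, once; it reports no verdict.
Trained networks look in a picture, given as the dict that the camera call returned (one of the last four; its "shot" number tells which), for a name from the list of things; names that differ only in an ending like _2 or _b are one class to them, and where a whole thing is asked for, a point or a joint stands for the part that bears it (a point fixed in the world has none). Each returns a list of dicts, best first, with "confidence" (0 to 1); they miss things now and then, are a little off and sometimes report something else, mostly with a low value. They report only what shows in the picture. A call takes as long as a camera call. They do not tell look-alikes from the thing itself.
- ctrl.search_frame(picture, query): "location" ([x, y, z] in mm, in world coordinates, good to about 4 mm: the middle of the surface that is visible of it).
- ctrl.mark_of(picture, query): "location" ([x, y, z] in mm, in world coordinates, good to about 4 mm: a listed point, or the origin of a listed thing).
The state is a dict: "clock": time; "qpos": joint angles; "qd": joint speeds; "tau": joint torques, N m; "eef_pos": TCP position; "tool_rot": TCP orientation; "force": force on the tool from outside, world axes, zero at the start; "torque": the same for the moment, N m; "width": finger opening in mm.
Only numpy, scipy, OpenCV 4.12 (cv2) and the standard library are available. Lean on these libraries where they do the work, as an engineer would, in place of code of your own. Each camera call takes 0.05 s, during which the arm holds its last target.

## Task

Pinch the upright dark spindle between the fingers with one finger lying on its bright flat, and turn it until the flat squarely faces the same way as the red pointer on the stand. Then fit the blue collar over the spindle, upright and with its brass set screw squarely over the flat, and push it down against the brass spring cup as far as it goes without turning the spindle away from the pointer. Finish while still holding the collar pressed down, ready for a mate to tighten the screw, and leave everything else on the bench where it is.

Things in the scene. Friction and masses are not known exactly. Their poses are not given: they have to be found in the camera images.
- stand: fixed spindle stand: plywood board 140 x 140 x 12 mm with a grey bearing housing, 88 mm across at the foot and 62 mm above, up to 60 mm high. Origin: centre of its underside on the bench, on the spindle's axis. Its +x axis is the way the red pointer points (red tab on the housing, red arrow on the board)
- spindle (a joint): turn of the spindle about its upright axis, rad, counter-clockwise from above positive; 0 = flat faces exactly the way the pointer points. It starts 0.6 to 1.45 rad counter-clockwise of that. Stiff bearing (about 0.06 N m): it stays where it is left
- spindle_top (a point): centre of the spindle's top end, on its axis, 130 mm above the bench. Its x axis is the outward direction of the flat, z up. The spindle is dark steel, 24 mm in diameter, its top 3 mm chamfered; the bare part is the 38 mm from here down to the spring cup
- spindle_flat (a point): the bright set-screw flat ground along the bare spindle, 17.6 mm wide, 34 mm high. Origin: centre of the flat's face, 8 mm from the spindle's axis and 21 mm below its top; +x is the outward normal. Width across the flat and the round back is 20 mm (24 mm elsewhere), so pads pinching it squarely close 4 mm further
- cup_top (a point): centre of the top face of the brass spring cup around the spindle (40 mm across), 92 mm above the bench at rest; it turns with the spindle
- spring_cup (a joint): how far the spring cup is pushed down, m: 0 at rest to 0.008 fully down. The spring pushes up with 4 N at rest and 8 N fully down, so the collar's own weight does not press it
- collar_center (a point): centre of the loose blue collar, half-way up (14 mm above its underside). Ring 44 mm outside, 28 mm high, bore 27 mm, about 0.18 kg, standing on the bench, bore upright. x axis points to its brass set screw, z up. The screw's tip stands 3 mm into the bore (10.5 mm from the axis), so the collar passes down the spindle only with the screw over the flat
- collar_screw (a point): outer end of the set screw's brass head, 29.5 mm from the collar's axis, half-way up; head 11 mm across, standing 8 mm out of the collar
- spacer: plain white plastic spacer ring without a screw (44 mm across, 20 mm high, bore 27 mm); not wanted, leave it. Origin: centre of its underside
- chisel: wood chisel lying down, wooden handle, about 270 mm long, 33 mm high; leave it. Origin on the bench near the middle of its length
- mallet: wooden mallet lying down, 320 mm long, head 130 mm wide and 60 mm high; leave it. Origin on the bench near mid-length, handle to its -x
- glue: yellow glue bottle with orange cap, 60 mm across, 170 mm tall; leave it. Origin: centre of its underside
- mug: blue mug, 80 mm across, 90 mm tall; leave it. Origin: centre of its underside
- square: joiner's try square lying flat, dark wooden stock 110 mm long, steel blade 160 mm, 16 mm high; leave it. Origin under the middle of the stock, blade to its +x
- offcut: pale wooden block 120 x 60 x 40 mm; leave it. Origin: centre of its underside
Things that resemble listed ones, but are neither listed nor needed, are in the scene too. Leave any green or purple look-alike of the part that bears collar_center alone.

How it is judged:
By the outcome, as a careful person would: the job done as asked, in the order asked, and still so for the second after the job is handed in, while the arm keeps its last pose, push and grip.
It also fails if it takes over 59 s, if anything falls off the work surface, if the arm or the gripper's body presses on something with over 40 N, if the wrist force passes 120 N, or if a joint passes its speed limit or range.

## Working session

There is one attempt and no reset: what is moved stays moved. The work goes in short steps, Python scripts to look and compute and a tool call to move; the robot and the scene stay as the last step left them, time stands still between calls to the robot, and variables do not carry over. Pictures are saved under pics/ and viewed, and the job is handed in when it is done.

Besides the shell and the picture viewer there is one more tool, called after "Request:" as a command line: name --pt "numbers of a row" for each row, then --argument value for the rest. apply_moves: Moves the arm, as the interface text tells. Its arguments: {"type":"object","properties":{"motion":{"type":"array","items":{"type":"array","items":{"type":"number"}}}},"required":["motion"]}

```bash
mkdir -p pics; ls
cat > h.py <<'E'
from cell import ctrl
import numpy as np, cv2
from scipy.spatial.transform import Rotation as R
def snap(name,fn=None):
    p=ctrl.get_image(name)
    if fn: cv2.imwrite('pics/'+fn,p['image'][:,:,::-1])
    return p
def K(p):
    f=p['image'].shape[0]/2/np.tan(np.radians(p['vfov'])/2)
    return f
def proj(p,X):
    E=np.array(p['extrinsics']);c=E[:3,:3]@np.asarray(X,float)+E[:3,3]
    f=K(p);return p['cx']+f*c[0]/-c[2], p['cy']+f*(-c[1])/-c[2]
def back(p,u,v,z):
    E=np.array(p['extrinsics']);f=K(p)
    d=np.array([(u-p['cx'])/f,-(v-p['cy'])/f,-1.]);Rr=E[:3,:3]
    o=-Rr.T@E[:3,3];d=Rr.T@d
    return o+d*(z-o[2])/d[2]
def crop(p,X,r,fn,s=8):
    u,v=proj(p,X);u=int(u);v=int(v)
    im=p['image'][max(0,v-r):v+r,max(0,u-r):u+r,::-1]
    cv2.imwrite('pics/'+fn,cv2.resize(im,None,fx=s,fy=s,interpolation=cv2.INTER_CUBIC))
    print('crop origin',max(0,u-r),max(0,v-r),'scale',s)
E
python3 - <<'E'
from h import *
s=ctrl.read_state();print({k:np.round(v,3).tolist() for k,v in s.items()})
print(ctrl.grip_depth,[a for a in dir(ctrl) if a[0]!='_'])
for n in('scene','top'):
    p=snap(n,n+'0.png');print(n,{k:(np.round(v,3).tolist()) for k,v in p.items() if k!='image'})
    for q in('stand','spindle','spindle_top','spindle_flat','cup_top','collar_center','collar_screw','spacer','glue','mug','mallet','chisel','offcut','square'):
        print(q,[(np.round(d['location'],0).tolist(),round(d['confidence'],2)) for d in ctrl.mark_of(p,q)[:4]])
E
```

```text
pics
{'clock': 0.0, 'qpos': [-1.381, 0.629, 0.038, 1.518, -0.027, 0.996, -0.02], 'qd': [0.0, 0.002, -0.001, 0.002, 0.0, -0.002, -0.001], 'tau': [-0.0, -56.34, 1.226, -19.344, 0.011, 0.011, -0.0], 'eef_pos': [164.271, 628.28, 230.402], 'tool_rot': [-1.571, 0.002, 1.315], 'force': [-0.199, 0.31, -0.338], 'torque': [0.024, -0.02, 0.013], 'width': 85.0}
18.700000000000003 ['MotionError', 'finish_job', 'get_image', 'grip_depth', 'mark_of', 'read_state', 'search_frame']
scene {'vfov': 57.513, 'cx': 248.687, 'cy': 192.242, 'extrinsics': [[-0.582, 0.813, 0.022, 303.399], [-0.484, -0.368, 0.794, 193.9], [0.654, 0.451, 0.608, -1361.052], [0.0, 0.0, 0.0, 1.0]], 'shot': 1}
stand []Traceback (most recent call last):
  File "<stdin>", line 7, in <module>
ValueError: it knows: chisel, collar_center, collar_screw, cup_top, glue, mallet, mug, offcut, spacer, spindle_flat, spindle_top, square, stand
```

Run:
```python
from h import *
for n in('scene','top'):
    p=snap(n,n+'0.png');print(n,{k:(np.round(v,3).tolist()) for k,v in p.items() if k!='image'})
    for q in('stand','spindle_top','spindle_flat','cup_top','collar_center','collar_screw','spacer','glue','mug','mallet','chisel','offcut','square'):
        print(q,[(np.round(d['location'],0).tolist(),round(d['confidence'],2)) for d in ctrl.mark_of(p,q)[:4]])
print(ctrl.read_state()['clock'])
```

```text
scene {'vfov': 57.513, 'cx': 248.687, 'cy': 192.242, 'extrinsics': [[-0.582, 0.813, 0.022, 303.399], [-0.484, -0.368, 0.794, 193.9], [0.654, 0.451, 0.608, -1361.052], [0.0, 0.0, 0.0, 1.0]], 'shot': 2}
stand [([565.0, -150.0, -4.0], 0.72)]
spindle_top [([567.0, -148.0, 130.0], 0.48)]
spindle_flat [([569.0, -136.0, 114.0], 0.7)]
cup_top [([720.0, -341.0, 4.0], 0.67), ([568.0, -148.0, 94.0], 0.43)]
collar_center [([523.0, 147.0, 12.0], 0.83), ([433.0, 182.0, 14.0], 0.78), ([540.0, 56.0, 15.0], 0.73), ([504.0, 241.0, 12.0], 0.69)]
collar_screw [([528.0, 238.0, 17.0], 0.78), ([442.0, 155.0, 12.0], 0.77), ([498.0, -464.0, 1.0], 0.72), ([613.0, 119.0, 8.0], 0.66)]
spacer [([708.0, 167.0, -1.0], 0.82)]
glue [([719.0, -343.0, 2.0], 0.83)]
mug [([734.0, 326.0, -2.0], 0.64), ([794.0, 29.0, -0.0], 0.63)]
mallet [([495.0, -463.0, 1.0], 0.82)]
chisel [([791.0, 30.0, -1.0], 0.67)]
offcut [([312.0, -352.0, 4.0], 0.95), ([736.0, 325.0, 2.0], 0.63)]
square [([472.0, 450.0, 2.0], 0.96)]
top {'vfov': 50.065, 'cx': 251.764, 'cy': 192.397, 'extrinsics': [[0.019, -1.0, -0.016, 4.889], [0.993, 0.017, 0.117,
[... 293 characters left out ...]
.0, -1.0], 0.7), ([565.0, -144.0, 96.0], 0.57), ([569.0, -138.0, 106.0], 0.57)]
collar_center [([612.0, 147.0, 13.0], 0.67), ([429.0, 186.0, 16.0], 0.56), ([502.0, 238.0, 16.0], 0.48), ([472.0, 454.0, -1.0], 0.48)]
collar_screw [([609.0, 121.0, 14.0], 0.57), ([530.0, 239.0, 13.0], 0.52), ([506.0, 55.0, 15.0], 0.49), ([548.0, 166.0, 16.0], 0.47)]
spacer [([725.0, -342.0, 2.0], 0.66), ([704.0, 161.0, -4.0], 0.62)]
glue [([723.0, -345.0, 1.0], 0.69)]
mug [([740.0, 326.0, 2.0], 0.78)]
mallet [([498.0, -466.0, -2.0], 0.9), ([564.0, -146.0, 2.0], 0.48)]
chisel [([785.0, 23.0, -1.0], 0.79)]
offcut [([318.0, -352.0, 0.0], 0.86)]
square [([472.0, 456.0, -4.0], 0.85), ([704.0, 164.0, -3.0], 0.49)]
1.5
```

View pics/scene0.png

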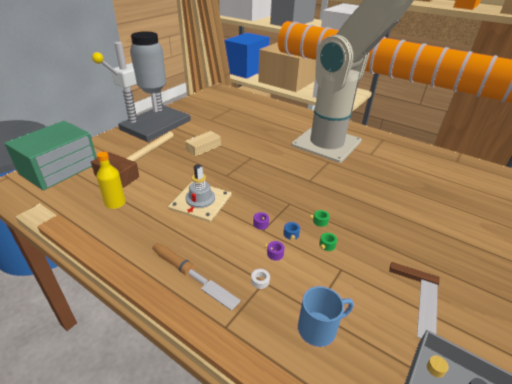

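View pics/top0.png

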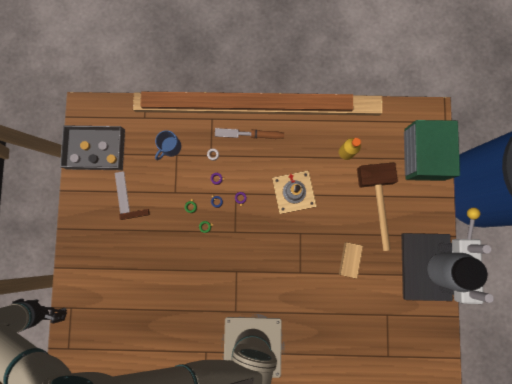

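Run:
```python
from h import *
p=snap('scene');t=snap('top')
A=[]
for pp,X,r,s in((p,[565,-148,80],32,9),(t,[565,-148,80],32,9),):
    crop(pp,X,r,f"a{len(A)}.png",s);A.append(1)
for pp,X in((p,[523,147,14]),(t,[523,147,14])):
    crop(pp,X,22,f"a{len(A)}.png",13);A.append(1)
ims=[cv2.resize(cv2.imread(f'pics/a{i}.png'),(400,300) if 0 else (400,400)) for i in range(4)]
cv2.imwrite('pics/s1.png',np.hstack(ims[:2]));cv2.imwrite('pics/s2.png',np.hstack(ims[2:]))
```

```text
crop origin 166 146 scale 9
crop origin 265 157 scale 9
crop origin 270 208 scale 13
crop origin 194 179 scale 13
```

View pics/s1.png

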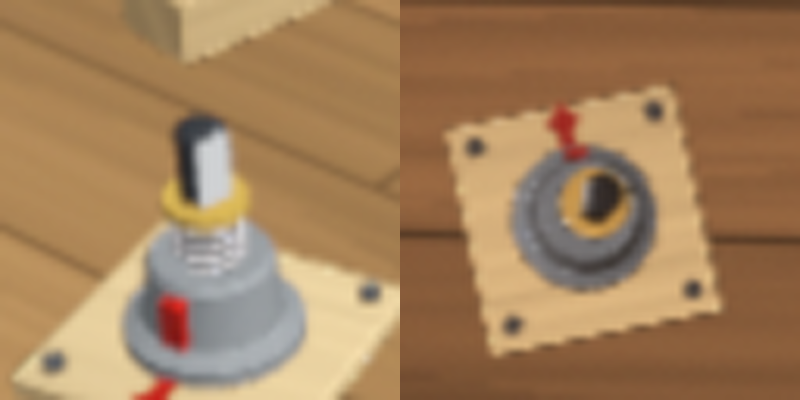

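View pics/s2.png

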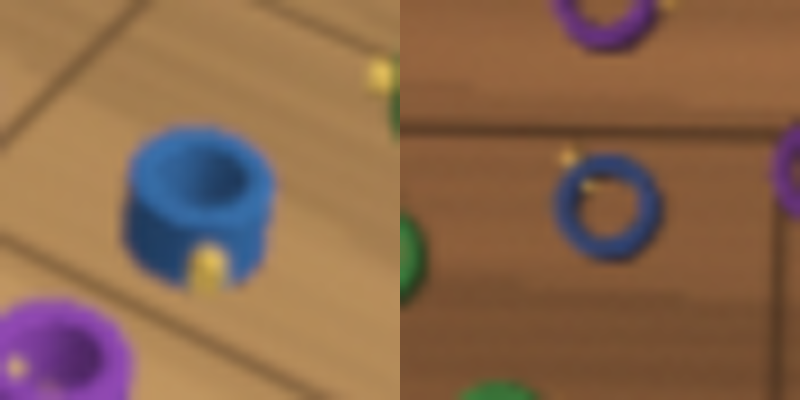

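```bash
cat >> h.py <<'E'
def rect(p,c,half,z,mm=0.5):
    # orthographic resample of plane z: image up = +x, left=+y
    n=int(2*half/mm)
    # homography world->pixel
    w=np.array([[c[0]+a,c[1]+b] for a in(-half,half) for b in(-half,half)],np.float32)
    px=np.array([proj(p,[q[0],q[1],z]) for q in w],np.float32)
    o=np.array([[ (c[1]+half-q[1])/mm,(c[0]+half-q[0])/mm] for q in w],np.float32)
    H=cv2.getPerspectiveTransform(px,o)
    return cv2.warpPerspective(p['image'],H,(n,n),flags=cv2.INTER_CUBIC)[:,:,::-1]
E
python3 - <<'E'
from h import *
p=snap('scene');t=snap('top')
c=[565,-148]
ims=[rect(q,c,100,12,0.5) for q in(p,t)]
cv2.imwrite('pics/r1.png',np.hstack(ims))
ims=[rect(q,c,25,130,0.125) for q in(p,t)]
cv2.imwrite('pics/r2.png',np.hstack(ims))
cc=[523,147]
cv2.imwrite('pics/r3.png',np.hstack([rect(p,cc,50,28,0.25),rect(t,cc,50,28,.25)]))
E
```

```text
(no output)
```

View pics/r1.png

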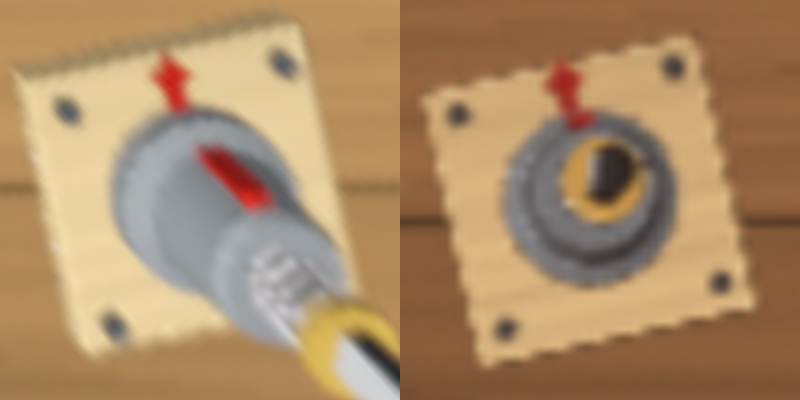

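View pics/r2.png

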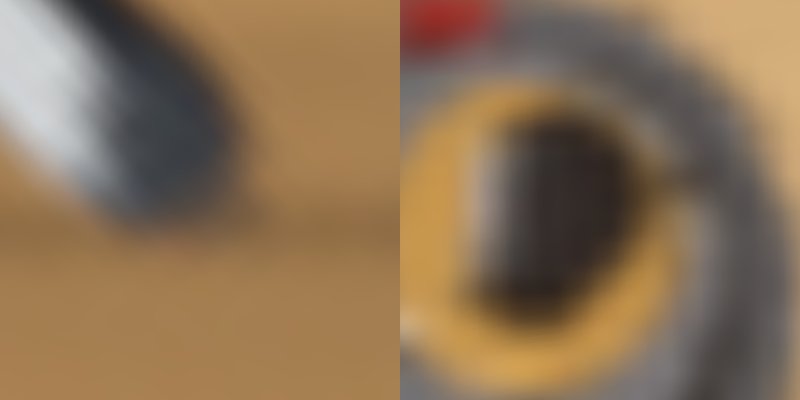

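View pics/r3.png

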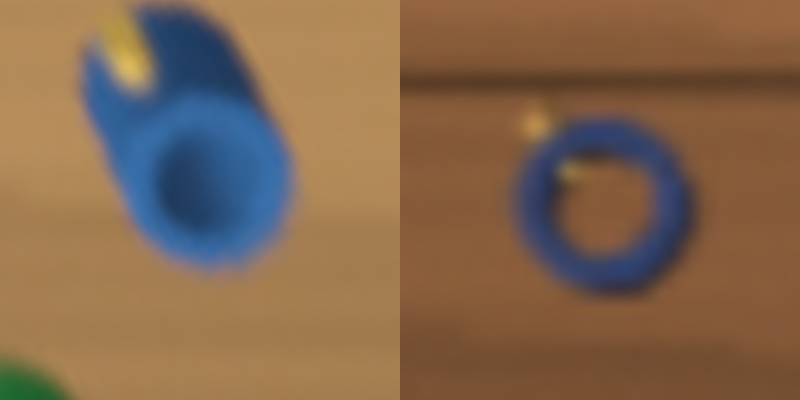

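```bash
cat >> h.py <<'E'
def tri(obs):
    from scipy.optimize import least_squares
    f=lambda X:np.concatenate([np.subtract(proj(p,X),uv) for p,uv in obs])
    r=least_squares(f,[550,0,50]);return r.x,r.fun
def runrect(c,half,mm,n,col,row): # rect px -> world xy
    return c[0]+half-row*mm, c[1]+half-col*mm
E
python3 - <<'E'
from h import *
p=snap('scene');t=snap('top')
for q in(p,t):
    E=np.array(q['extrinsics']);print('cam',np.round(-E[:3,:3].T@E[:3,3]))
def P(q,c,half,z,mm,col,row):
    x,y=runrect(c,half,mm,0,col,row);return proj(q,[x,y,z])
c=[565,-148]
for a,b in(((68,112),(58,115)),((284,65),(273,67)),((115,327),(106,329))):
    X,f=tri([(p,P(p,c,100,12,.5,*a)),(t,P(t,c,100,12,.5,*b))]);print('bolt',X.round(1),f.round(2))
cc=[523,147]
for n,a,b in(('ring',(207,180),(205,205)),('screwhead',(140,82),(137,122))):
    X,f=tri([(p,P(p,cc,50,28,.25,*a)),(t,P(t,cc,50,28,.25,*b))]);print(n,X.round(1),f.round(2))
X=[runrect(cc,50,.25,0,*b) for b in((205,205),)];print(X)
X=[back(t,*P(t,cc,50,28,.25,*b),14).round(1) for b in((137,122),(170,172))];print(X)
for q in(p,t):
    for k in('collar_center','collar_screw','spindle_top','spindle_flat'):
        for d in ctrl.mark_of(q,k):
            L=d['location']
            if np.hypot(L[0]-523,L[1]-147)<45 or np.hypot(L[0]-566,L[1]+146)<45: print(k,np.round(L,1),round(d['confidence'],2))
# blue ring mask in top
im=rect(t,cc,50,28,.25);hsv=cv2.cvtColor(np.ascontiguousarray(im),cv2.COLOR_BGR2HSV)
m=cv2.inRange(hsv,(100,80,40),(130,255,255));ys,xs=np.nonzero(m)
ct=max(cv2.findContours(m,cv2.RETR_EXTERNAL,cv2.CHAIN_APPROX_NONE)[0],key=cv2.contourArea)
print('top ellipse',cv2.fitEllipse(ct))
# board yaw by mask
for q in(p,t):
    im=rect(q,c,100,12,.5);hsv=cv2.cvtColor(np.ascontiguousarray(im),cv2.COLOR_BGR2HSV)
    m=cv2.inRange(hsv,(10,30,165),(28,140,255));cs=cv2.findContours(m,cv2.RETR_EXTERNAL,cv2.CHAIN_APPROX_NONE)[0]
    k=cv2.convexHull(max(cs,key=cv2.contourArea));print(cv2.minAreaRect(k))
E
```

```text
cam [1160.  439.  666.]
cam [ 379.  -13. 1548.]
bolt [609.2 -79.4  13.3] [ 0.62  0.06  0.66 -0.49]
bolt [ 633.2 -186.5   13.9] [ 0.6   0.07  0.6  -0.52]
bolt [ 501.9 -103.    13.2] [ 0.55  0.05  0.56 -0.39]
ring [523.2 144.2  23.7] [ 0.42  0.03  0.53 -0.26]
screwhead [544.9 160.4  20.9] [ 0.66  0.04  0.85 -0.41]
[(521.75, 145.75)]
[array([544. , 164.4,  14. ]), array([531.4, 156. ,  14. ])]
collar_center [523.1 143.4  11.2] 0.61
collar_screw [548.9 162.1  17. ] 0.73
spindle_top [ 565.4 -145.8  130.4] 0.62
spindle_flat [ 569.1 -139.2  111.6] 0.45
collar_screw [547.1 163.2  13.9] 0.56
spindle_top [ 566.1 -143.7  130.6] 0.52
spindle_flat [ 565.8 -138.7  103.7] 0.65
top ellipse ((204.04214477539062, 204.4058837890625), (155.29347229003906, 161.96023559570312), 142.86949157714844)
((199.5, 199.5), (399.0, 399.0), 90.0)
((187.46925354003906, 199.58563232421875), (286.1046447753906, 288.92706298828125), 77.7508773803711)
```

```bash
cat >> h.py <<'E'
import json
def sh(start,tgts):
    """start (x,y,z,yaw) commanded; prints rows cm"""
    x,y,z,w=start
    for T in tgts:
        d=np.array(T[:3])-[x,y,z]
        print(T,'->',[round(v/10,2) for v in (d[0]*np.cos(w)+d[1]*np.sin(w), -d[2], -d[0]*np.sin(w)+d[1]*np.cos(w))], 'roll',round(w-T[3],3))
E
python3 - <<'E'
from h import *
sh((164.4,628.9,231.3,1.315),[(480,300,250,1.4),(567,-147,200,1.47)])
E
```

```text
(480, 300, 250, 1.4) -> [np.float64(-23.83), np.float64(-1.87), np.float64(-38.85)] roll -0.085
(567, -147, 200, 1.47) -> [np.float64(-64.88), np.float64(3.13), np.float64(-58.58)] roll -0.155
```

Request:
apply_moves --pt "-6 -0.5 -9.7 -0.02 8.5" --pt "-12 -1 -19.4 -0.04 8.5" --pt "-18 -1.5 -29 -0.06 8.5" --pt "-23.8 -1.9 -38.8 -0.085 8.5" --pt "-29 -1.9 -41.5 -0.1 8.5" --pt "-34 -1.5 -44 -0.11 8.5" --pt "-39 -1 -46 -0.12 8.5" --pt "-44 -0.5 -49 -0.13 8.5" --pt "-49 0.5 -51 -0.14 8.5" --pt "-54 1.5 -54 -0.15 8.5" --pt "-59 2.5 -56 -0.155 8.5" --pt "-64.9 3.1 -58.6 -0.155 8.5" --pt "-64.9 3.1 -58.6 -0.155 8.5" --pt "-64.9 3.1 -58.6 -0.155 8.5" --pt "-64.9 3.1 -58.6 -0.155 8.5"

```text
clock: 4.08
eef_pos: [566.9, -152.7, 199.9]
tool_rot: [-1.571, 0.002, 1.464]
force: [-0.6, 0.7, -0.9]
width: 85.1
```

Run:
```python
from h import *
p=snap('scene');t=snap('top')
s=ctrl.read_state();print(s['clock'],s['eef_pos'].round(2) if hasattr(s['eef_pos'],'round') else s['eef_pos'],s['tool_rot'],np.round(s['qpos'],3),np.round(s['qd'],3))
cv2.imwrite('pics/b.png',np.hstack([cv2.resize(q['image'][int(v)-50:int(v)+50,int(u)-50:int(u)+50,::-1],(400,400),interpolation=cv2.INTER_CUBIC) for q in (p,t) for u,v in [proj(q,[567,-145,130])]]))
```

```text
4.175 [ 566.99 -150.36  199.9 ] [-1.57061538e+00  1.20708955e-03  1.46527428e+00] [ 0.18   0.573  0.047  1.736 -0.033  0.834  1.707] [-0.057 -0.023 -0.051  0.032 -0.021  0.009 -0.023]
```

View pics/b.png

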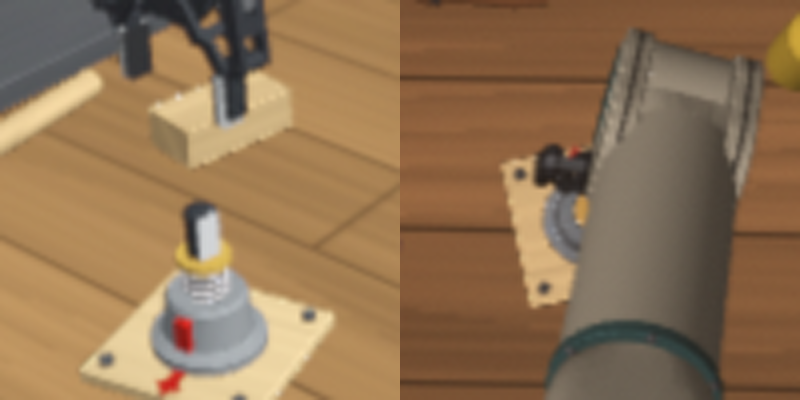

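Request:
apply_moves --pt "0 4 0 0 8.5" --pt "0 8 0 0 8.5" --pt "0 10.2 0 0 8.5" --pt "0 10.2 0 0 8.5" --pt "0 10.2 0 0 4" --pt "0 10.2 0 0 4" --pt "0 10.2 0 0 4" --pt "0 10.2 0 0 4"

```text
clock: 5.18
eef_pos: [567.4, -147.4, 98.8]
tool_rot: [-1.572, 0.0, 1.47]
force: [-0.2, 0.3, -0.3]
width: 40.2
```

Run:
```python
from h import *
p=snap('scene');crop(p,[567,-145,120],35,'c.png',10)
print(ctrl.read_state()['eef_pos'])
```

```text
crop origin 163 132 scale 10
[ 567.25370617 -147.38422038   98.61307377]
```

View pics/c.png

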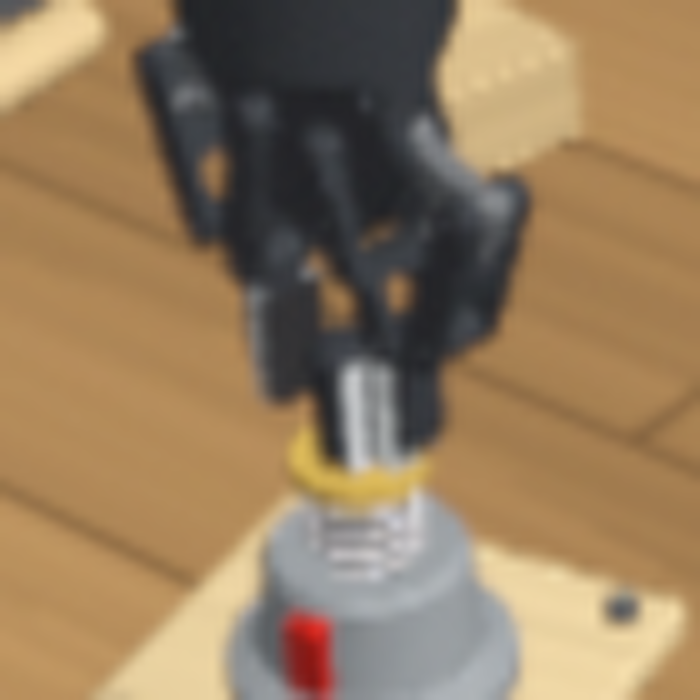

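Request:
apply_moves --pt "0 0 0 0 3" --pt "0 0 0 0 2.2" --pt "0 0 0 0 1.6" --pt "0 0 0 0 1.6" --pt "0 0 0 0 1.6" --pt "0 0 0 0 1.6"

```text
clock: 5.98
eef_pos: [567.1, -147.5, 98.4]
tool_rot: [-1.571, 0.0, 1.47]
force: [-1.2, -1.6, 4.4]
width: 19.0
```

```bash
cat > st.py <<'E'
from h import *
s=ctrl.read_state();print({k:np.round(s[k],3).tolist() for k in('clock','eef_pos','tool_rot','force','torque','width')})
E
python3 st.py
python3 - <<'E'
from h import *
p=snap('scene');crop(p,[567,-145,120],35,'d.png',10)
E
```

```text
{'clock': 5.975, 'eef_pos': [567.09, -147.485, 98.409], 'tool_rot': [-1.571, 0.0, 1.47], 'force': [-1.232, -1.606, 4.407], 'torque': [-0.163, 0.266, -0.082], 'width': 18.983}
crop origin 163 132 scale 10
```

View pics/d.png

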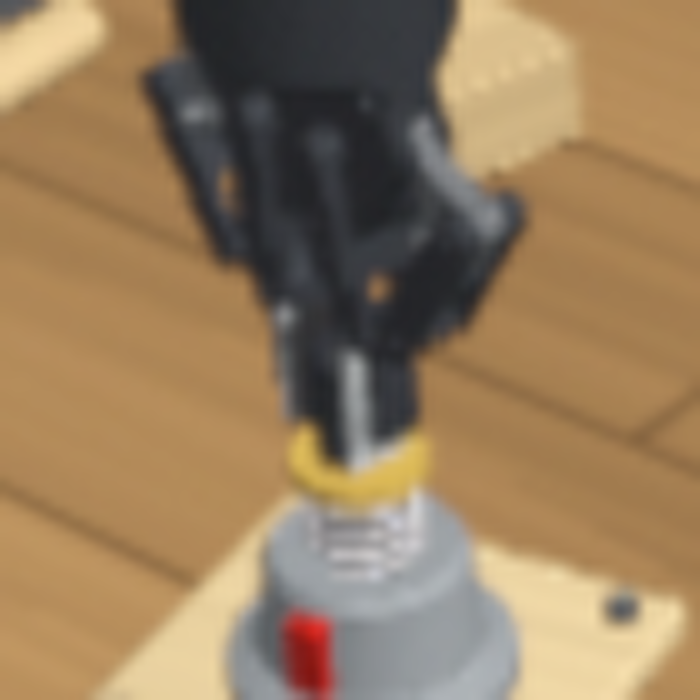

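Request:
apply_moves --pt "0.0 0 0.03 0.13 1.5" --pt "0.01 0 0.05 0.26 1.5" --pt "0.015 0 0.076 0.39 1.5" --pt "0.026 0 0.1 0.52 1.5" --pt "0.04 0 0.12 0.65 1.5" --pt "0.06 0 0.14 0.78 1.5" --pt "0.077 0 0.158 0.91 1.5" --pt "0.1 0 0.172 1.04 1.5" --pt "0.12 0 0.184 1.17 1.5" --pt "0.138 0 0.19 1.253 1.5" --pt "0.138 0 0.19 1.253 1.5" --pt "0.138 0 0.19 1.253 1.5" --pt "0.138 0 0.19 1.253 1.5"

```text
clock: 7.65
eef_pos: [565.0, -146.7, 98.4]
tool_rot: [-1.572, 0.001, 0.217]
force: [-2.5, -2.6, 5.5]
width: 18.7
```

```bash
python3 st.py
python3 - <<'E'
from h import *
p=snap('scene');crop(p,[567,-145,110],35,'e.png',10)
E
```

```text
{'clock': 7.65, 'eef_pos': [564.952, -146.651, 98.422], 'tool_rot': [-1.572, 0.001, 0.217], 'force': [-2.535, -2.562, 5.507], 'torque': [-0.485, 0.651, -0.085], 'width': 18.692}
crop origin 163 135 scale 10
```

View pics/e.png

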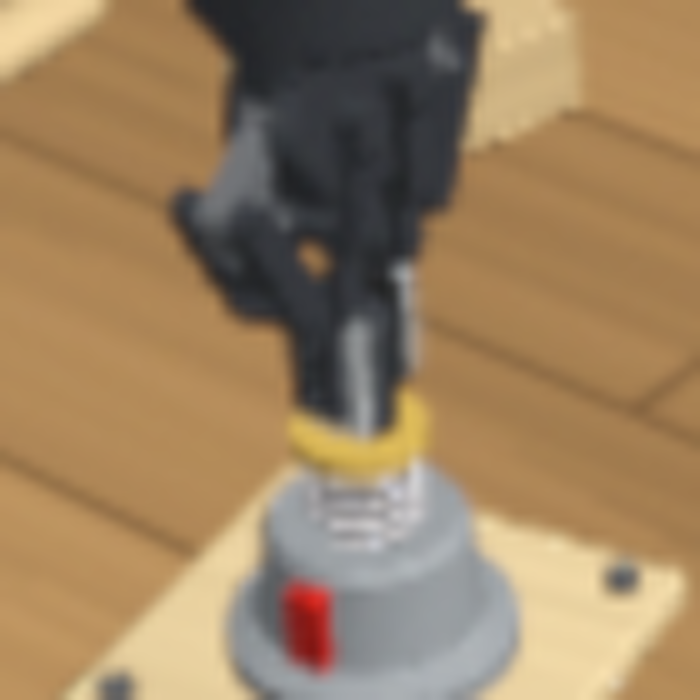

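Request:
apply_moves --pt "0 0 0 0 2.5" --pt "0 0 0 0 4" --pt "0 0 0 0 5" --pt "0 0 0 0 5" --pt "0 -4 0 0 5" --pt "0 -9 0 0 5" --pt "0 -12 0 0 6"

```text
clock: 8.57
eef_pos: [566.2, -146.1, 220.7]
tool_rot: [-1.572, -0.002, 0.217]
force: [0.7, -0.1, 0.1]
width: 59.5
```

```bash
python3 st.py
python3 - <<'E'
from h import *
# commanded (565.25,-145.43,218,.217) ; collar grasp: jaw yaw psi-pi/2
sh((565.25,-145.43,218,.217),[(400,150,240,-0.6),(480,120,220,-0.9),(522,145,120,-0.95)])
p=snap('scene');crop(p,[567,-145,110],30,'f.png',12)
E
```

```text
{'clock': 8.575, 'eef_pos': [566.183, -146.065, 220.677], 'tool_rot': [-1.572, -0.002, 0.217], 'force': [0.666, -0.105, 0.06], 'torque': [0.006, 0.004, -0.001], 'width': 59.526}
(400, 150, 240, -0.6) -> [np.float64(-9.78), np.float64(-2.2), np.float64(32.41)] roll 0.817
(480, 120, 220, -0.9) -> [np.float64(-2.61), np.float64(-0.2), np.float64(27.76)] roll 1.117
(522, 145, 120, -0.95) -> [np.float64(2.03), np.float64(9.8), np.float64(29.29)] roll 1.167
crop origin 168 140 scale 12
```

View pics/f.png

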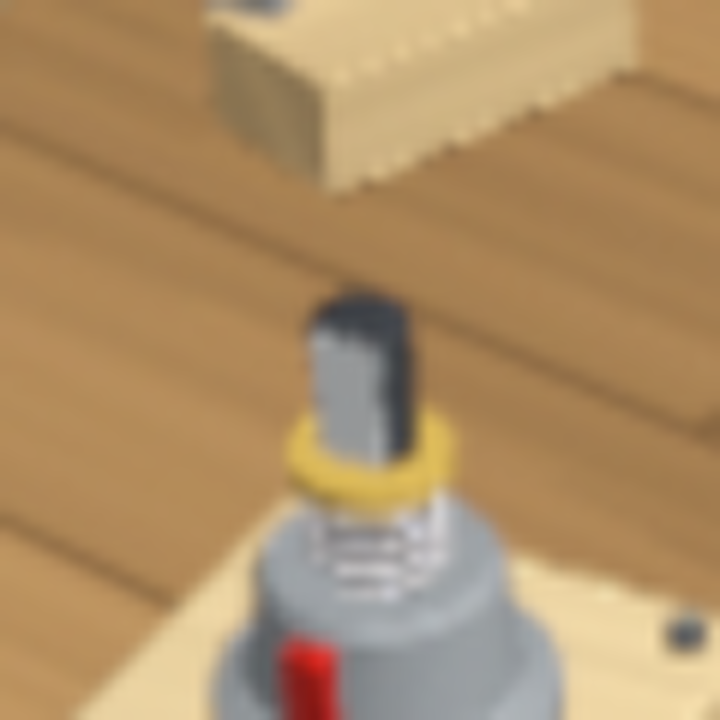

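Run:
```python
from h import *
p=snap('scene')
for dx,dy in((566.7,-145.4),):
  for yaw in(.117,.217,.317):
    n=np.array([np.cos(yaw),np.sin(yaw)]);t=np.array([-n[1],n[0]])
    out=[]
    for z in(100,120):
        for s in(-8.9,8.9):
            q=np.array([dx,dy])+8*n+s*t;out.append(round(proj(p,[*q,z])[0],2))
        q=[proj(p,[dx+12*np.cos(a),dy+12*np.sin(a),z])[0] for a in np.linspace(0,6.28,200)]
        out+=['sil',round(min(q),2),round(max(q),2)]
    print(yaw,out)
im=p['image']
for z in(100,106,112,118):
    v=int(round(proj(p,[566.7,-145.4,z])[1]));print(z,v,im[v,190:206].mean(1).round().astype(int).tolist())
```

```text
0.117 [np.float64(194.47), np.float64(199.63), 'sil', np.float64(194.43), np.float64(202.94), np.float64(193.95), np.float64(199.18), 'sil', np.float64(193.92), np.float64(202.53)]
0.217 [np.float64(194.53), np.float64(200.04), 'sil', np.float64(194.43), np.float64(202.94), np.float64(194.02), np.float64(199.6), 'sil', np.float64(193.92), np.float64(202.53)]
0.317 [np.float64(194.64), np.float64(200.44), 'sil', np.float64(194.43), np.float64(202.94), np.float64(194.13), np.float64(200.0), 'sil', np.float64(193.92), np.float64(202.53)]
100 174 [131, 131, 132, 146, 151, 150, 150, 151, 150, 141, 94, 67, 96, 142, 143, 132]
106 172 [132, 133, 134, 136, 145, 150, 150, 151, 148, 119, 77, 65, 91, 118, 123, 123]
112 170 [133, 133, 133, 130, 146, 150, 151, 151, 147, 127, 83, 65, 90, 118, 124, 125]
118 168 [134, 133, 131, 129, 153, 148, 124, 120, 101, 86, 75, 72, 101, 122, 125, 123]
```

Request:
apply_moves --pt "0.3 0 4.5 0.17 8" --pt "0.6 0 9 0.34 8.5" --pt "0.9 0 13.5 0.5 8.5" --pt "1.2 0 18 0.67 8.5" --pt "1.5 0 22 0.84 8.5" --pt "1.8 0 26 1.0 8.5" --pt "2.03 2 29.3 1.157 8.5" --pt "2.03 4 29.3 1.157 8.5" --pt "2.03 7 29.3 1.157 8.5" --pt "2.03 9.8 29.3 1.157 8.5" --pt "2.03 9.8 29.3 1.157 8.5"

```text
clock: 10.05
eef_pos: [520.0, 144.5, 118.0]
tool_rot: [-1.576, 0.002, -0.94]
force: [-0.2, -0.3, -0.5]
width: 85.0
```

```bash
python3 st.py
python3 - <<'E'
from h import *
p=snap('scene');t=snap('top')
cv2.imwrite('pics/g.png',np.hstack([cv2.resize(q['image'][int(v)-30:int(v)+30,int(u)-30:int(u)+30,::-1],(400,400),interpolation=cv2.INTER_CUBIC) for q in (p,t) for u,v in [proj(q,[522,145,40])]]))
E
```

```text
{'clock': 10.05, 'eef_pos': [520.003, 144.505, 117.957], 'tool_rot': [-1.576, 0.002, -0.94], 'force': [-0.152, -0.335, -0.527], 'torque': [-0.032, 0.019, 0.04], 'width': 84.968}
```

View pics/g.png

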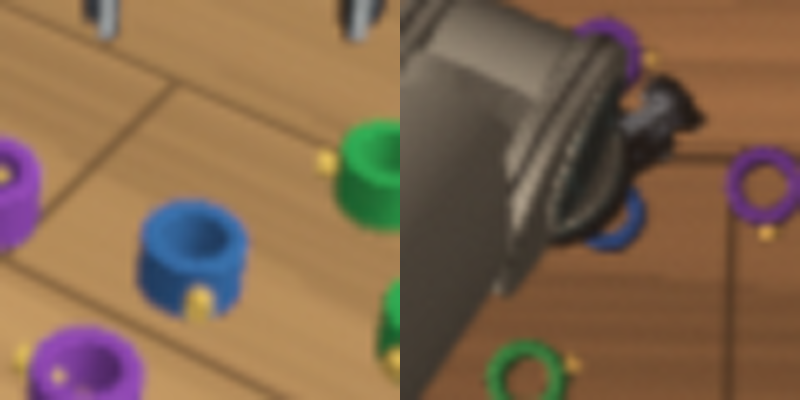

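Run:
```python
from h import *
p=snap('scene')
im=p['image'];u0,v0=proj(p,[522,145,14]);u0=int(u0);v0=int(v0)
hsv=cv2.cvtColor(im,cv2.COLOR_RGB2HSV)
sub=hsv[v0-20:v0+20,u0-18:u0+18]
b=cv2.inRange(sub,(95,120,40),(125,255,255));y=cv2.inRange(sub,(15,110,100),(35,255,255))
n,l,st,c=cv2.connectedComponentsWithStats(b);k=1+np.argmax(st[1:,4]);print('blue',st[k],c[k]+[u0-18,v0-20])
x,yy,w,h,_=st[k]; print('bbox u',u0-18+x,u0-18+x+w,'v',v0-20+yy,v0-20+yy+h)
S=sub[:,:,1].astype(int)
rgb=im[v0-20:v0+20,u0-18:u0+18].astype(float)
wt=np.clip(rgb[:,:,1]-rgb[:,:,2]*1.0,0,None) # yellowish
# local mask inside blue bbox bottom
vv,uu=np.mgrid[v0-20:v0+20,u0-18:u0+18]
M=(vv>v0-2)&(vv<v0+13)&(uu>u0-5)&(uu<u0+9)&(rgb[:,:,0]>150)&(rgb[:,:,1]>rgb[:,:,2]*1.6)
print('screw px',M.sum(),(uu[M]).mean(),(vv[M]).mean())
print(im[v0:v0+12,u0-4:u0+8,2])
for cx,cy in((522,145),(523,144)):
  q=np.array([proj(p,[cx+22*np.cos(a),cy+22*np.sin(a),z]) for a in np.linspace(0,6.28,200) for z in(0,28)])
  print('model bbox',q.min(0).round(1),q.max(0).round(1))
  for psi in(.5,.55,.6,.65,.7):
    print(psi,np.round(proj(p,[cx+29.5*np.cos(psi),cy+29.5*np.sin(psi),14]),2),np.round(proj(p,[cx+25.5*np.cos(psi),cy+25.5*np.sin(psi),14]),2))
```

```text
blue [ 11  14  15  15 177] [291.46892655 229.45762712]
bbox u 285 300 v 223 238
screw px 14 292.07142857142856 237.85714285714286
[[161 152 140 126 114 106 102 110 132 158 169 171]
 [163 161 151 141 129 128 130 141 159 168 170 156]
 [154 162 164 164 157 160 164 166 169 168 166 146]
 [123 145 153 157 158 160 162 165 166 159 156 137]
 [105 110 117 125 132 137 142 147 152 154 153 125]
 [103 108 113 117 123 131 139 145 150 153 152 123]
 [105 109 110 105 107 119 133 145 150 153 149 120]
 [105 110 100  80  86  98 120 143 150 151 139 109]
 [107 109  94  73  76  87 114 142 149 144 113  94]
 [107 111  98  77  72  76 105 134 136 122  99  91]
 [101 108  98  81  75  78 105 114 100  93  91  91]
 [ 93  93  91  87  84  84  91  94  91  91  91  90]]
model bbox [283.7 220.3] [301.1 239.1]
0.5 [292.07 237.25] [292.1  236.19]
0.55 [292.63 237.3 ] [292.59 236.23]
0.6 [293.19 237.32] [293.07 236.25]
0.65 [293.75 237.33] [293.55 236.26]
0.7 [294.3  237.32] [294.03 236.25]
model bbox [283.2 220.3] [300.6 239.1]
0.5 [291.55 237.3 ] [291.59 236.24]
0.55 [292.11 237.35] [292.07 236.28]
0.6 [292.67 237.38] [292.55 236.3 ]
0.65 [293.23 237.39] [293.03 236.31]
0.7 [293.78 237.37] [293.51 236.3 ]
```

Request:
apply_moves --pt "0 3 0 0.05 8.5" --pt "0 6 0 0.05 8.5" --pt "0 9 0 0.05 8.5" --pt "0 11 0 0.05 8.5" --pt "0 11.5 0 0.05 8.5" --pt "0 11.5 0 0.05 8.5" --pt "0 11.5 0 0.05 8.5"

```text
clock: 11.08
eef_pos: [523.0, 144.9, 6.4]
tool_rot: [-1.569, -0.001, -0.99]
force: [0.1, -0.4, -0.3]
width: 84.8
```

```bash
python3 st.py
python3 - <<'E'
from h import *
p=snap('scene')
cv2.imwrite('pics/i.png',np.hstack([cv2.resize(q['image'][int(v)-25:int(v)+25,int(u)-25:int(u)+25,::-1],(500,500),interpolation=cv2.INTER_CUBIC) for q in (p,) for u,v in [proj(q,[522,145,20])]]))
E
```

```text
{'clock': 11.075, 'eef_pos': [522.985, 144.942, 6.395], 'tool_rot': [-1.569, -0.001, -0.99], 'force': [0.093, -0.449, -0.349], 'torque': [0.01, 0.019, -0.008], 'width': 84.788}
```

View pics/i.png

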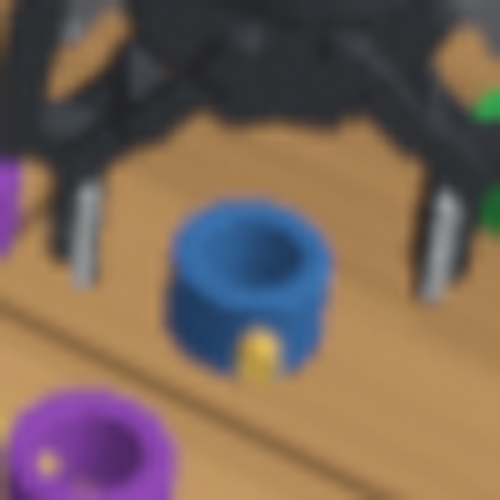

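Request:
apply_moves --pt "0 0.15 0 0 7" --pt "0 0.15 0 0 5.5" --pt "0 0.15 0 0 4.7" --pt "0 0.15 0 0 3.5" --pt "0 0.15 0 0 3.5" --pt "0 0.15 0 0 3.5" --pt "0 0.15 0 0 3.5" --pt "0 0.15 0 0 3.5"

```text
clock: 12.12
eef_pos: [522.5, 144.5, 4.4]
tool_rot: [-1.57, -0.0, -0.991]
force: [-1.7, -0.3, 5.4]
width: 42.5
```

```bash
python3 st.py
python3 - <<'E'
from h import *
p=snap('scene')
cv2.imwrite('pics/j.png',np.hstack([cv2.resize(q['image'][int(v)-25:int(v)+25,int(u)-25:int(u)+25,::-1],(500,500),interpolation=cv2.INTER_CUBIC) for q in (p,) for u,v in [proj(q,[522,145,20])]]))
E
```

```text
{'clock': 12.125, 'eef_pos': [522.458, 144.478, 4.408], 'tool_rot': [-1.57, -0.0, -0.991], 'force': [-1.722, -0.291, 5.367], 'torque': [-0.12, 0.172, -0.019], 'width': 42.458}
```

View pics/j.png

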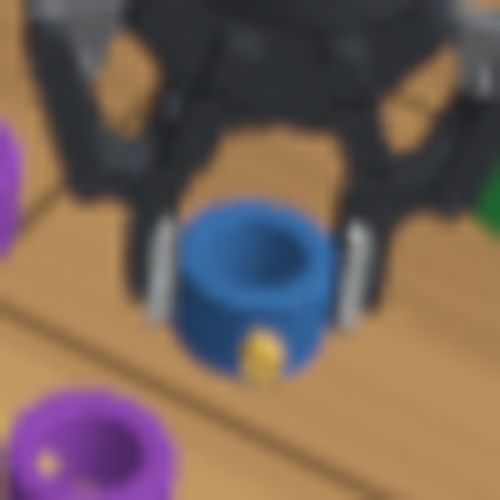

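Run:
```python
from h import *
sh((522,145.06,3.5,-.99),[(522,145.06,80,-.99),(566.7,-145.4,185,-1.353)])
```

```text
(522, 145.06, 80, -0.99) -> [np.float64(0.0), np.float64(-7.65), np.float64(0.0)] roll 0.0
(566.7, -145.4, 185, -1.353) -> [np.float64(26.74), np.float64(-18.15), np.float64(-12.2)] roll 0.363
```

Request:
apply_moves --pt "0 -2 0 0 3.5" --pt "0 -6 0 0 3.5" --pt "0 -11 0 0 3.5" --pt "0 -16 0 0 3.5" --pt "2.5 -18.2 -1.1 0.03 3.5" --pt "6 -18.2 -2.7 0.07 3.5" --pt "10 -18.2 -4.6 0.12 3.5" --pt "14 -18.2 -6.4 0.18 3.5" --pt "18 -18.2 -8.2 0.24 3.5" --pt "22 -18.2 -10 0.3 3.5" --pt "25 -18.2 -11.4 0.34 3.5" --pt "26.7 -18.2 -12.2 0.363 3.5" --pt "26.7 -18.2 -12.2 0.363 3.5" --pt "26.7 -18.2 -12.2 0.363 3.5" --pt "26.7 -18.2 -12.2 0.363 3.5"

```text
clock: 14.05
eef_pos: [566.7, -143.4, 185.6]
tool_rot: [-1.571, 0.001, -1.35]
force: [-0.2, 0.2, -2.4]
width: 42.3
```

```bash
python3 st.py
python3 - <<'E'
from h import *
p=snap('scene')
cv2.imwrite('pics/k.png',np.hstack([cv2.resize(q['image'][int(v)-32:int(v)+32,int(u)-32:int(u)+32,::-1],(600,600),interpolation=cv2.INTER_CUBIC) for q in (p,) for u,v in [proj(q,[567,-145,155])]]))
print(proj(p,[567,-145,155]))
E
```

```text
{'clock': 14.05, 'eef_pos': [566.738, -143.377, 185.56], 'tool_rot': [-1.571, 0.001, -1.35], 'force': [-0.248, 0.199, -2.391], 'torque': [-0.01, 0.011, 0.017], 'width': 42.295}
(np.float64(197.43525410805645), np.float64(157.31817507686807))
```

View pics/k.png

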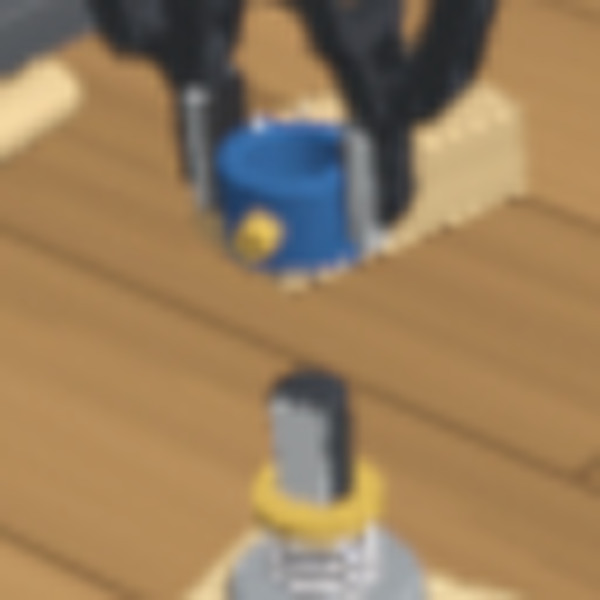

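```bash
python3 st.py
python3 - <<'E'
from h import *
p=snap('scene');s=ctrl.read_state();c=s['eef_pos'];print(c)
u,v=proj(p,[c[0],c[1],c[2]-4.4+14]);u0=int(u);v0=int(v)
im=p['image']
cv2.imwrite('pics/l.png',cv2.resize(im[v0-20:v0+20,u0-20:u0+20,::-1],(800,800)[:2],interpolation=cv2.INTER_CUBIC)[100:700])
print('crop',u0-20,v0-20,'scale20, rows from 100')
zb=c[2]-4.4
for psi in(.1,.15,.2,.25,.3):
    print(psi,[np.round(proj(p,[c[0]+r*np.cos(psi),c[1]+r*np.sin(psi),zb+14]),2).tolist() for r in(21.5,29.5)])
q=np.array([proj(p,[c[0]+22*np.cos(a),c[1]+22*np.sin(a),zb+z]) for a in np.linspace(0,6.28,200) for z in(0,28)]);print(q.min(0),q.max(0))
q=np.array([proj(p,[c[0]+13.5*np.cos(a),c[1]+13.5*np.sin(a),zb+28]) for a in np.linspace(0,6.28,200)]);print('bore',q.min(0),q.max(0))
rgb=im.astype(float);vv,uu=np.mgrid[:384,:512]
M=(abs(vv-v0)<14)&(abs(uu-u0)<14)&(rgb[:,:,0]>rgb[:,:,2]*1.5)&(rgb[:,:,0]>110)&(rgb[:,:,1]>0.65*rgb[:,:,0])
n,l,st,ce=cv2.connectedComponentsWithStats(M.astype(np.uint8));print([(st[i].tolist(),ce[i].round(2).tolist()) for i in range(1,n)])
for row in range(v0-10,v0+12,2): print(row,im[row,u0-14:u0+14,2].tolist())
E
```

```text
{'clock': 14.1, 'eef_pos': [566.744, -143.695, 185.648], 'tool_rot': [-1.571, 0.001, -1.351], 'force': [0.286, 0.386, -2.226], 'torque': [-0.053, -0.037, 0.02], 'width': 42.105}
[ 566.77411463 -143.9827509   185.7416199 ]
crop 176 124 scale20, rows from 100
0.1 [[191.87, 147.98], [190.0, 149.3]]
0.15 [[192.2, 148.09], [190.47, 149.44]]
0.2 [[192.55, 148.19], [190.94, 149.58]]
0.25 [[192.91, 148.27], [191.44, 149.7]]
0.3 [[193.28, 148.35], [191.94, 149.81]]
[188.0285803  135.91945286] [205.31761106 153.3042973 ]
bore [191.27456515 137.44058317] [201.54161045 142.42081665]
[([190, 131, 12, 6, 58], [195.31, 133.55]), ([183, 136, 27, 22, 211], [194.57, 151.96])]
134 [73, 55, 66, 104, 82, 62, 55, 52, 53, 68, 78, 84, 88, 90, 92, 94, 91, 97, 82, 54, 42, 44, 57, 58, 52, 47, 43, 43]
136 [79, 64, 83, 119, 90, 60, 52, 50, 55, 73, 89, 85, 90, 100, 123, 152, 147, 146, 143, 94, 52, 47, 48, 60, 49, 43, 42, 47]
138 [77, 66, 70, 111, 93, 64, 55, 74, 108, 141, 194, 181, 167, 162, 160, 161, 160, 162, 160, 122, 98, 74, 51, 47, 44, 48, 56, 85]
140 [80, 70, 68, 111, 99, 73, 112, 154, 167, 167, 162, 158, 1
[... 293 characters left out ...]
164, 164, 129, 126, 144, 107, 62, 54, 60, 68, 105]
146 [83, 83, 84, 96, 109, 83, 80, 93, 100, 105, 110, 117, 124, 132, 137, 144, 149, 151, 150, 121, 125, 142, 124, 78, 55, 65, 73, 111]
148 [79, 80, 81, 77, 80, 80, 85, 93, 93, 94, 99, 108, 121, 130, 136, 142, 147, 151, 149, 121, 120, 135, 123, 83, 69, 99, 121, 128]
150 [79, 79, 78, 79, 81, 81, 82, 80, 68, 64, 75, 89, 105, 126, 135, 142, 147, 150, 149, 138, 126, 133, 164, 164, 147, 132, 130, 110]
152 [81, 81, 82, 82, 83, 81, 78, 83, 82, 79, 82, 101, 117, 128, 134, 140, 143, 147, 149, 151, 147, 123, 108, 87, 87, 84, 82, 82]
154 [81, 82, 82, 82, 82, 82, 83, 82, 82, 80, 86, 88, 95, 116, 125, 120, 112, 122, 112, 97, 86, 82, 81, 79, 80, 79, 79, 80]
```

View pics/l.png

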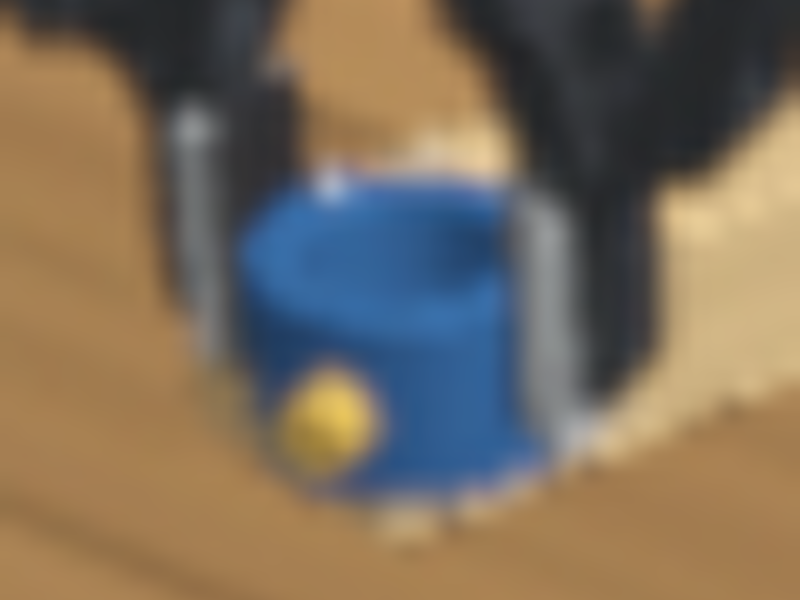

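```bash
cat > fit.py <<'E'
from h import *
from scipy.optimize import minimize
def render(p,c,zb,psi,du,dv,box,I,ss=8,off=0.5):
    x0,y0,x1,y1=box
    A=np.full(((y1-y0)*ss,(x1-x0)*ss),I[0],np.float32)
    def P(X):
        u,v=proj(p,X);return [(u+du-off+0.5-x0)*ss-0.5,(v+dv-off+0.5-y0)*ss-0.5]
    def hull(pts,val):
        h=cv2.convexHull(np.array([P(q) for q in pts],np.float32));cv2.fillConvexPoly(A,np.round(h*16).astype(np.int32),float(val),cv2.LINE_AA,4)
    an=np.linspace(0,2*np.pi,60)
    hull([[c[0]+22*np.cos(a),c[1]+22*np.sin(a),zb+z] for a in an for z in(0,28)],I[1])
    n=np.array([np.cos(psi),np.sin(psi),0]);t=np.array([-n[1],n[0],0])
    C=np.array([c[0],c[1],zb+14])
    hull([C+r*n+5.5*(np.cos(a)*t+np.sin(a)*np.array([0,0,1])) for a in an for r in(21.5,29.5)],I[2])
    A=cv2.resize(A,(x1-x0,y1-y0),interpolation=cv2.INTER_AREA)
    return cv2.GaussianBlur(A,(0,0),0.5)
def fit(p,c,zb,psi0,mode=0):
    im=p['image'].astype(float);idx=(im[:,:,0]-im[:,:,2])/(im[:,:,0]+im[:,:,2]+1)
    n=[np.cos(psi0),np.sin(psi0)]
    u,v=proj(p,[c[0]+24*n[0],c[1]+24*n[1],zb+13]);u=int(u);v=int(v)
    box=(u-7,v-6,u+7,v+8) 
    D=idx[box[1]:box[3],box[0]:box[2]]
    f=lambda q:np.mean((render(p,c,zb,q[0],q[1],q[2],box,(q[3],q[4],q[5]))-D)**2)
    best=None
    for s in(-.15,0,.15):
        r=minimize(f,[psi0+s,0,0,.35,-.55,.55],method='Nelder-Mead',options=dict(maxiter=900,initial_simplex=np.array([psi0+s,0,0,.35,-.55,.55])+np.vstack([np.zeros(6),np.diag([.15,.6,.6,.15,.15,.15])])))
        if best is None or r.fun<best.fun: best=r
    return best
E
python3 - <<'E'
from fit import *
for k in range(2):
    p=snap('scene');s=ctrl.read_state();c=s['eef_pos']
    r=fit(p,c,c[2]-4.4,.25);print(c.round(2) if hasattr(c,'round') else c,r.x.round(3),r.fun**.5)
for k in('collar_center','collar_screw'):
    print(k,[(np.round(d['location'],1),round(d['confidence'],2)) for d in ctrl.mark_of(p,k)])
print(s['clock'],s['tool_rot'])
E
```

```text
[ 566.76 -144.29  185.75] [ 0.261 -0.092  0.871  0.291 -0.431  0.508] 0.10585750988434545
[ 566.73 -144.61  185.81] [ 0.28  -0.191  0.68   0.275 -0.444  0.474] 0.10932962745260631
collar_center [(array([499.6, 239.1,  12.2]), 0.75), (array([609.4, 148.4,  16.3]), 0.72), (array([542.4,  55.3,  17.9]), 0.67), (array([ 566.9, -143.7,  192.9]), 0.53), (array([431.1, 183.9,  13.3]), 0.52)]
collar_screw [(array([530.9, 235.4,  15.2]), 0.77), (array([ 594.8, -134.3,  196. ]), 0.76), (array([509. ,  52.6,  11.6]), 0.68), (array([612.7, 117.2,  11.8]), 0.62), (array([445.3, 158.8,  11. ]), 0.62)]
14.25 [-1.57075757e+00  3.14251233e-04 -1.35188852e+00]
```

Request:
apply_moves --pt "0 1 0 0.06 3.5" --pt "0 2.5 0 0.06 3.5" --pt "0 4 0 0.06 3.5" --pt "0 4.2 0 0.06 3.5" --pt "0 4.2 0 0.06 3.5" --pt "0 4.2 0 0.06 3.5"

```text
clock: 15.1
eef_pos: [567.0, -145.7, 144.3]
tool_rot: [-1.57, -0.0, -1.413]
force: [-0.1, -0.2, -1.1]
width: 42.6
```

```bash
python3 st.py
python3 - <<'E'
from fit import *
for k in range(2):
    p=snap('scene');s=ctrl.read_state();c=s['eef_pos']
    r=fit(p,c,c[2]-4.4,.25);print(c,r.x.round(3),r.fun**.5)
cv2.imwrite('pics/m.png',np.hstack([cv2.resize(q['image'][int(v)-25:int(v)+25,int(u)-25:int(u)+25,::-1],(600,600),interpolation=cv2.INTER_CUBIC) for q in (p,) for u,v in [proj(q,[567,-145,130])]]))
E
```

```text
{'clock': 15.1, 'eef_pos': [566.961, -145.681, 144.257], 'tool_rot': [-1.57, -0.0, -1.413], 'force': [-0.063, -0.156, -1.079], 'torque': [0.014, 0.021, -0.009], 'width': 42.551}
[ 566.96998365 -145.57798508  144.27223503] [ 0.166  0.306  1.148  0.24  -0.469  0.489] 0.11590966778468839
[ 566.92215802 -145.53829006  144.24183445] [ 0.168  0.277  1.138  0.235 -0.469  0.484] 0.1148507377482788
```

View pics/m.png

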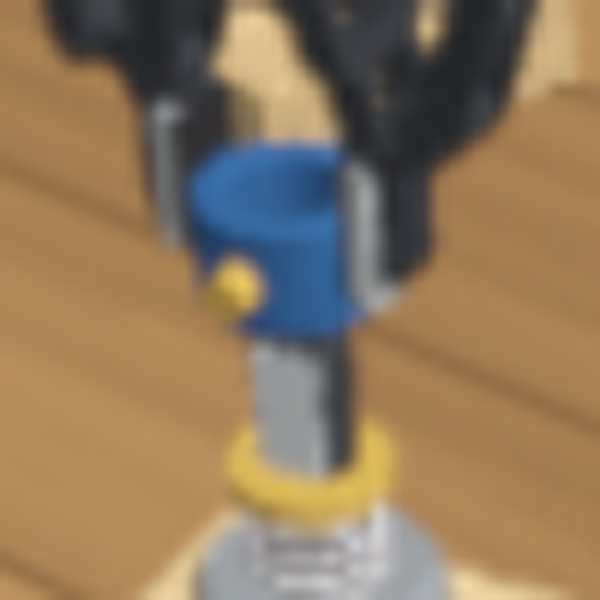

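Request:
apply_moves --pt "0 0.4 0 -0.02 3.5" --pt "0 0.8 0 -0.02 3.5" --pt "0 1.2 0 -0.02 3.5" --pt "0 1.6 0 -0.02 3.5" --pt "0 1.6 0 -0.02 3.5"

```text
clock: 15.82
eef_pos: [566.4, -145.3, 127.3]
tool_rot: [-1.572, 0.0, -1.393]
force: [-0.2, 0.6, -3.3]
width: 42.6
```

```bash
python3 st.py
```

```text
{'clock': 15.825, 'eef_pos': [566.374, -145.281, 127.338], 'tool_rot': [-1.572, 0.0, -1.393], 'force': [-0.191, 0.586, -3.323], 'torque': [-0.006, -0.012, -0.022], 'width': 42.558}
```

Request:
apply_moves --pt "0 0.4 0 0 3.5" --pt "0 0.8 0 0 3.5" --pt "0 1.2 0 0 3.5" --pt "0 1.6 0 0 3.5" --pt "0 2.0 0 0 3.5" --pt "0 2.0 0 0 3.5"

```text
clock: 16.58
eef_pos: [566.4, -145.3, 107.4]
tool_rot: [-1.571, 0.0, -1.393]
force: [0.4, 0.5, -1.2]
width: 42.3
```

```bash
python3 st.py;  python3 - <<'E'
from fit import *
p=snap('scene')
cv2.imwrite('pics/n.png',np.hstack([cv2.resize(q['image'][int(v)-25:int(v)+25,int(u)-25:int(u)+25,::-1],(600,600),interpolation=cv2.INTER_CUBIC) for q in (p,) for u,v in [proj(q,[567,-145,110])]]))
E
```

```text
{'clock': 16.575, 'eef_pos': [566.42, -145.272, 107.411], 'tool_rot': [-1.571, 0.0, -1.393], 'force': [0.369, 0.466, -1.214], 'torque': [-0.036, -0.027, -0.009], 'width': 42.331}
```

View pics/n.png

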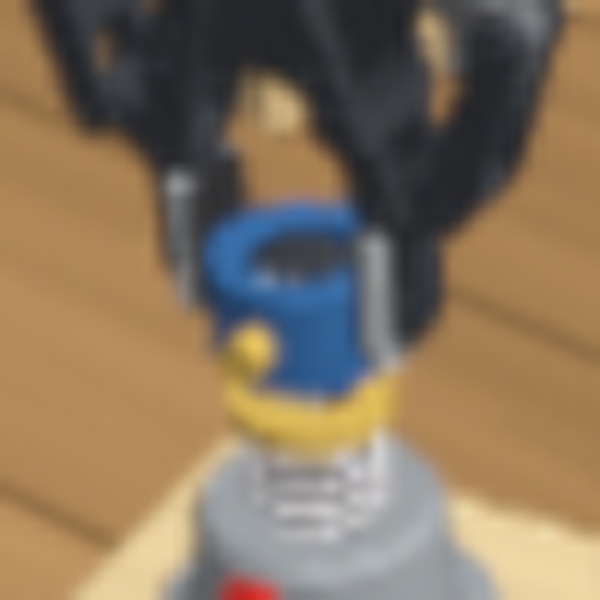

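Request:
apply_moves --pt "0 0.4 0 0 3.5" --pt "0 0.8 0 0 3.5" --pt "0 1.1 0 0 3.5" --pt "0 1.4 0 0 3.5" --pt "0 1.4 0 0 3.5"

```text
clock: 17.25
eef_pos: [566.5, -145.3, 93.9]
tool_rot: [-1.571, 0.0, -1.393]
force: [-1.8, 1.9, 3.5]
width: 42.3
```

```bash
python3 st.py
```

```text
{'clock': 17.25, 'eef_pos': [566.548, -145.337, 93.948], 'tool_rot': [-1.571, 0.0, -1.393], 'force': [-1.847, 1.913, 3.467], 'torque': [0.264, 0.249, 0.006], 'width': 42.317}
```

Request:
apply_moves --pt "0 0.15 0 0 3.5" --pt "0 0.3 0 0 3.5" --pt "0 0.45 0 0 3.5" --pt "0 0.45 0 0 3.5"

```text
clock: 17.75
eef_pos: [566.6, -145.3, 89.3]
tool_rot: [-1.571, 0.0, -1.393]
force: [-2.2, 0.3, 5.6]
width: 42.3
```

```bash
python3 st.py
```

```text
{'clock': 17.75, 'eef_pos': [566.593, -145.304, 89.332], 'tool_rot': [-1.571, 0.0, -1.393], 'force': [-2.216, 0.268, 5.621], 'torque': [0.374, 0.421, -0.009], 'width': 42.298}
```

Still rising at the spring's rate; continue to the stop.

Request:
apply_moves --pt "0 0.1 0 0 3.5" --pt "0 0.2 0 0 3.5" --pt "0 0.3 0 0 3.5" --pt "0 0.3 0 0 3.5"

```text
clock: 18.25
eef_pos: [566.7, -145.4, 88.3]
tool_rot: [-1.569, 0.001, -1.393]
force: [-6.0, 3.7, 20.0]
width: 42.7
```

```bash
python3 st.py
```

```text
{'clock': 18.25, 'eef_pos': [566.654, -145.357, 88.252], 'tool_rot': [-1.569, 0.001, -1.393], 'force': [-5.96, 3.681, 19.985], 'torque': [0.791, 1.19, 0.016], 'width': 42.715}
```

Run:
```python
from fit import *
for k in range(2):
    p=snap('scene');s=ctrl.read_state();c=s['eef_pos']
r=fit(p,c,84,.22);print(c,r.x.round(3),r.fun**.5,s['force'],s['clock'])
u,v=proj(p,[567,-145,90]);print(u,v)
u,v=int(u),int(v)
cv2.imwrite('pics/o.png',cv2.resize(p['image'][v-25:v+25,u-25:u+25,::-1],(600,600),interpolation=cv2.INTER_CUBIC))
for q in('cup_top','collar_center','collar_screw','spindle_top'):
    print(q,[(np.round(d['location'],1),round(d['confidence'],2)) for d in ctrl.mark_of(p,q) if abs(d['location'][1]+145)<60])
t=snap('top');u,v=proj(t,[567,-145,110]);u,v=int(u),int(v)
cv2.imwrite('pics/o2.png',cv2.resize(t['image'][v-25:v+25,u-25:u+25,::-1],(600,600),interpolation=cv2.INTER_CUBIC))
```

```text
[ 566.63131247 -145.35813872   88.22181196] [ 0.207  0.162  0.786  0.209 -0.383  0.483] 0.1367887590721819 [-4.67842689  3.3750698  19.99769153] 18.35
198.94728955522737 176.7329612023616
cup_top [(array([ 564.8, -143.7,   87.2]), 0.53)]
collar_center [(array([ 570.1, -144.8,   98.4]), 0.58)]
collar_screw [(array([ 594.7, -137.1,   99.8]), 0.52)]
spindle_top [(array([ 564.7, -145.3,  129.2]), 0.57)]
```

View pics/o.png

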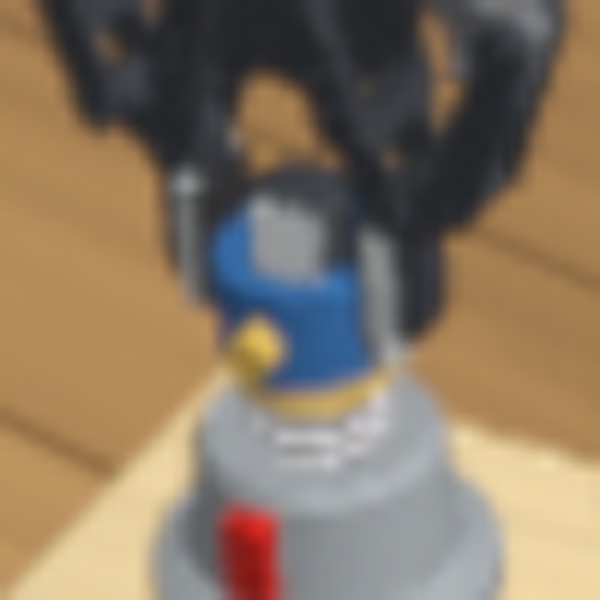

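View pics/o2.png

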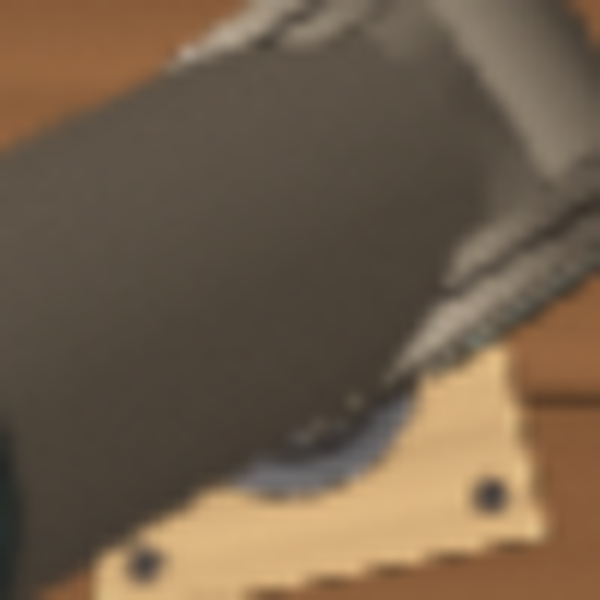

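Request:
apply_moves --pt "0 0 0 0 3.5" --pt "0 0 0 0 3.5" --pt "0 0 0 0 3.5" --pt "0 0 0 0 3.5"

```text
clock: 19.1
eef_pos: [566.7, -145.4, 88.2]
tool_rot: [-1.569, 0.001, -1.393]
force: [-5.5, 4.4, 19.6]
width: 42.4
```

```bash
python3 st.py; python3 -c "
from h import *
print(ctrl.finish_job())"
```

```text
{'clock': 19.1, 'eef_pos': [566.652, -145.375, 88.247], 'tool_rot': [-1.569, 0.001, -1.393], 'force': [-5.5, 4.388, 19.558], 'torque': [0.722, 1.213, 0.058], 'width': 42.362}
the job is handed in; nothing more can be done
None
```

The job is handed in at 19.1 s. The spindle's flat is turned to the pointer, and the blue collar is held fully down on the spring cup with its screw over the flat.

**Spindle:** I pinched it across the flat and turned it from about 1.47 rad to 0.217 rad in world yaw. The pointer measured 0.214–0.221 rad from the board and its bolts. A picture taken after release agreed that the flat faces the pointer, but only to about 0.1 rad.

**Collar:** The screw entered over the flat with almost no force. On the push down, the force rose at the spring's rate and then jumped to about 20 N at the stop. The tool stood at 88.2 mm, against 88.4 mm expected for the cup fully down. Force and pose stayed steady over the last half second.

**Last checks:**
- The image fit put the screw at 0.207 rad, and the tool was upright to within about 0.002 rad.
- Earlier screw-angle readings scattered between 0.17 and 0.33 rad, so I count the screw's alignment as good to a few hundredths of a radian.
- The trained network's points on the seated collar gave roughly 0.3 rad, but that is within their 4 mm error.
- The top camera could not see the collar, because the arm was in the way.
- The last scene picture still showed the flat above the collar facing the pointer. I did not measure it again after seating.
- There is a sideways force of about 7 N on the hold.

I moved nothing else on purpose and noticed no contact with it, but I did not photograph the whole bench again at the end.

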